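# Change over the forge gas line with a flat driver

## Robot

A 7-joint arm with a two-finger parallel gripper is mounted at the origin on the work surface. World frame = base frame: x ahead of the robot, y to its left, z up, the work surface at z = 0. Lengths are in m, angles in rad, forces in N, time in s.
With the tool pointing down it reaches from about 0.4 to 0.85 m from the base axis. Payload 10.4 kg.
Tool frame: the origin (TCP) lies midway between the tips of the shut fingers; the grasp point (between the pads) lies 19 mm behind it (manip.tcp_to_grasp is the distance from the TCP to the grasp point, in m); z points along the fingers, y is the line along which they close (so a half turn about z gives the same grasp; the last joint's range is limited). The gripper opens to 85 mm and grips with 20 to 120 N. Pads are 22 mm wide; open, the fingers measure 114 mm over their backs; the gripper's body (76 mm by 85 mm) begins 54 mm behind the grasp point. The pads swing forward as they close: fully open they stand 13 mm farther back than shut.
Start: joints at [-0.023, 0.332, -0.065, 1.46, 0.022, 1.35, -0.088], TCP at [0.625, 0, 0.21] pointing down, gripper open.
Joint ranges: [-2.6, 2.6], [-0.5, 2.12], [-1.47, 1.34], [0.16, 2.42], [-1.27, 4.41], [0.06, 2.06], [-2.6, 2.6]. Speed limits (rad/s): [2.22, 2.22, 2.79, 2.79, 3.14, 3.14, 3.14].

## Interface

Orientations are given as a unit quaternion [x, y, z, w].
In Python, from workcell import manip gives the robot as it stands.
- The arm moves only by the shell command python3 -m jog 'ROWS' [FORCE]. ROWS is a JSON object of lists of equal length, an entry for each row: "offset": the shift along the world's x, y, z in m, a list of three; "yaw": the turn about the world's z in degrees; "jaw": the closure, from 0 (fully open) to 1 (shut). A call has 1 to 20 rows; each row shifts and turns the commanded pose from where the row before left it; what a row does not reach is not made up. A row lasts 1/12 s, in which the tool goes at most 41.7 mm and 7.16 degrees, less where a joint would pass 70% of its speed; a pose out of reach is approached as far as the arm can. A call is refused whole if a number of a shift passes 0.0417 or a number of a turn 7.16, either way. A call with a gripper value outside its range is refused whole. The fingers move at their own pace and stop on an object; FORCE is the grip in N (left out, the last holds). Time passes only in rows, so rows that do not move let the fingers close. It gives the time, the measured TCP pose, the force, the opening and the grip force at its end, in the units of the state.
- manip.get_obs(): the state, without advancing time (a new reading comes with each control period).
- manip.camera(name): name is "scene" or "side" or "wrist"; returns a dict with "frame" (400x640x3 uint8, red, green, blue), "camera_matrix" (3x3 intrinsics, pixels), "eye" and "attitude" of the camera in the world; the wrist camera has in their place "hand_eye" (4x4, takes a point from camera to tool coordinates, whose origin is the TCP and whose axes are the flange's). Camera axes: x right, y up, looking along -z (the intrinsics and any distortion apply to the point x, -y, -z); pixel columns grow to the right and rows downward; lengths in m; the calibration is good to about 2 mm. A picture is of the moment at which its call begins: read the wrist's pose just before it. There is no depth.
- manip.hand_in(): hands the job in; it is judged then, once.
Trained networks look in a picture, given as the dict that the camera call returned (one of the last four; its "shot" number tells which), for a name from the list of things; names that differ only in an ending like _2 or _b are one class to them, and where a whole thing is asked for, a point or a joint stands for the part that bears it (a point fixed in the world has none). Each returns a list of dicts, best first, with "score" (0 to 1); they miss things now and then, are a little off and sometimes report something else, mostly with a low value. They report only what shows in the picture. A call takes as long as a camera call. They do not tell look-alikes from the thing itself.
- manip.masks_of(picture, name): "region" (400x640 bool, what is visible of it).
- manip.tip_of(picture, name): "at" ([x, y, z] in m, in world coordinates, good to about 4 mm: a listed point, or the origin of a listed thing).
The state is a dict: "clock": time; "joint_pos": joint angles; "joint_velocities": joint speeds; "tau": joint torques, N m; "position": TCP position; "ee_rot": TCP orientation; "ft_force": force on the tool from outside, world axes, zero at the start; "torque": the same for the moment, N m; "grip_width": opening from 0.0 (shut) to 1.0 (fully open); "grasp_force": force on a finger pad.
Only numpy, scipy, OpenCV 4.12 (cv2) and the standard library are available. Lean on these libraries where they do the work, as an engineer would, in place of code of your own. Each camera call takes 0.05 s, during which the arm holds its last target. There are 200 camera calls.

## Task

Change the forge over to the other gas line: take the flat driver from its stand and, with its blade seated in the slotted valve screw, first shut the line that carries the round pressure gauge (clockwise to the stop, the slot right across the pipe). Only then open the line without a gauge in the same way (anticlockwise to the stop, the slot almost along the pipe). Finally stand the driver back upright in its stand's hole, collar down on the wood, and leave the hammer, the tin and the bracket where they are.

Things in the scene. Friction and masses are not known exactly. Their poses are not given: they have to be found in the camera images.
- driver: flat screwdriver, 156 mm long, 180 g, standing blade down in the stand. Origin at the middle of the blade's end, z up to the handle. Blade 16 mm wide along x, 2.6 mm thick along y, 16 mm long; round 12 mm shank; collar 34 mm wide, z 75 to 81 mm; black flat-sided handle z 80 to 156 mm, 36 mm along x, 24 mm along y, faces parallel to the blade's. Half a turn about z is the same
- driver_tip (a point): the middle of the end edge of the driver's blade (the driver's origin)
- driver_collar (a point): the centre of the underside of the driver's collar, 75 mm above the blade's end; it rests on the stand's top when the driver is put away
- rack: fixed wooden driver stand: a board 84 x 84 x 12 mm, its top 92 mm above the bench, on two side cheeks over a 90 x 90 mm foot, open below. Origin under its centre at bench height
- rack_hole (a point): the centre of the stand's round through hole at the board's top face, 22 mm in diameter with a 2 mm chamfer; the put-away driver's blade end hangs 17 mm above the bench
- gauge_line: fixed gas line with the round pressure gauge: steel base 170 x 64 x 6 mm, 15 mm copper pipe along its x at 31 mm height, brass valve body in the middle. Origin under the screw's axis at bench height, z up. The face-up gauge, 50 mm in diameter, face 80 mm above the bench, stands at x = -65 mm (the robot side)
- gauge_valve (a joint): angle of the gauge line's slotted screw, rad: 0 shut (slot across the pipe), growing anticlockwise seen from above to 1.4 fully open (slot almost along the pipe), hard stops at both. The slot lies at pi/2 + this angle from the line's x. About 0.08 N m of friction; stays where left
- gauge_valve_slot (a point): the centre of the slot's floor, 58 mm above the bench, on the gauge line's screw axis; its x axis lies along the slot. Steel screw head 28 mm in diameter, top 66 mm above the bench; slot 20 mm long, 5 mm wide, 8 mm deep, closed ends, 2 mm chamfer round its mouth
- plain_line: fixed gas line without a gauge, otherwise the same as the other: a low square brass plug, top 54 mm above the bench, stands at x = -65 mm (the robot side) in place of the gauge. Origin under the valve screw's axis at bench height
- plain_valve (a joint): angle of the slotted screw of the line without gauge, same meaning: 0 shut, 1.4 fully open, same stops and friction
- plain_valve_slot (a point): the centre of the slot's floor in the plain line's screw, 58 mm above the bench; same screw and slot as the other, x axis along the slot
- hammer: bystander: hammer 260 mm long lying on the bench; origin under the middle of its length
- tin: bystander: metal tin with a white lid, 72 mm in diameter, 85 mm high, upright; origin under its centre
- bracket: bystander: steel angle bracket 90 x 40 mm, 56 mm high; origin under its centre
- driver_grip (a point): the best place to hold the driver, across the handle's 24 mm (along its y): on its axis, 122 mm above the blade's end
Not all that is in view belongs to the job. What is shaped like the gauge_line but blue is not meant.

How it is judged:
On the way, in this order (a step that is already met when the one before it is completed fails the run):
1. the driver is lifted out of its stand (height (world z) of driver_tip above 0.095 m), for 0.1 s.
2. the gauge line is shut to within 0.18 rad of the stop, with the driver's blade in the slot, before the plain line is opened (value of joint gauge_valve below 0.18 rad and value of joint plain_valve below 0.5 rad and distance between driver_tip and gauge_valve_slot below 0.007 m), for 0.1 s.
3. the plain line is opened to within 0.18 rad of the stop, with the driver's blade in the slot (value of joint plain_valve above 1.22 rad and distance between driver_tip and plain_valve_slot below 0.007 m), for 0.1 s.
At the end, for the whole second after the job is handed in: The gauge line's screw is within 0.18 rad of its shut stop and the plain line's within 0.18 rad of its open stop; the driver stands in the stand's hole, upright within 0.12 rad, its collar within 9 mm of the hole's centre and down on the board (within 5 mm), released and at rest (value of joint gauge_valve below 0.18 rad and value of joint plain_valve above 1.22 rad and horizontal distance between driver_collar and rack_hole below 0.009 m and z of driver_collar in the frame of rack between 0.088 and 0.097 m and angle between driver's own z axis and vertical below 0.12 rad and linear speed of driver below 0.02 m/s); the robot touches nothing.
It fails at once if the plain line is opened while the gauge line is still open (value of joint plain_valve above 0.6 rad and value of joint gauge_valve above 0.4 rad).
It fails at once if the hammer is shifted (distance of hammer from where it was at the start of the episode above 0.03 m).
It fails at once if the tin is shifted (distance of tin from where it was at the start of the episode above 0.03 m).
It fails at once if the bracket is shifted (distance of bracket from where it was at the start of the episode above 0.03 m).
It also fails if it takes over 64 s, if anything falls off the work surface, if the arm or the gripper's body presses on something with over 40 N, if the wrist force passes 120 N, or if a joint passes its speed limit or range.

## Working session

There is one attempt and no reset: what is moved stays moved. The work goes in short steps, Python scripts to look and compute and a shell command to move; the robot and the scene stay as the last step left them, time stands still between calls to the robot, and variables do not carry over. Pictures are saved under pics/ and viewed, at most 10 in all, crops included, and the job is handed in when it is done.

```bash
ls; mkdir -p pics
python3 - <<'E'
from workcell import manip
import cv2
o=manip.get_obs();print({k:(v if not hasattr(v,'tolist') else v.tolist()) for k,v in o.items()}, manip.tcp_to_grasp)
for c in("scene","side"):
    p=manip.camera(c)
    cv2.imwrite(f"pics/{c}0.png",p["frame"][:,:,::-1]);print(c,p["eye"],p["attitude"],p["camera_matrix"],[k for k in p])
    for n in("driver_tip","driver_collar","driver_grip","rack_hole","gauge_line","gauge_valve_slot","plain_line","plain_valve_slot","rack"):
        try:print(n,[([round(float(a),3) for a in d["at"]],round(d["score"],2)) for d in manip.tip_of(p,n)])
        except Exception as e:print(n,e)
E
```

```text
pics
{'clock': 0.0, 'joint_pos': [-0.02259606271867605, 0.3328863418951647, -0.0647003960184375, 1.4609318236352145, 0.02158861174054336, 1.3499071628067485, -0.08847420079666603], 'joint_velocities': [0.0013597921198478815, -0.0007611190168742635, 3.358172326299683e-05, 0.0007850245835831303, -0.0006240962205224423, 0.0007695831731826352, 0.0003010398218614922], 'tau': [0.0004981051279173698, -62.5449800491333, 0.04970919108018279, -39.161049127578735, 0.016358871362172067, 0.009832947689574212, -6.012350297623925e-06], 'position': [0.6245946396397384, -5.052397135140382e-06, 0.20931145173701118], 'ee_rot': [0.7070922716879238, 0.7071209250129868, -0.0005274509777083777, -0.0004883886313818007], 'ft_force': [-0.754393034804994, 0.025692556189022723, 0.13703545261193353], 'torque': [-0.03325672050998383, -0.04472848276092161, 0.0020698967203217505], 'grasp_force': 0.0, 'grip_width': 0.9990225283989822} 0.0187
scene [ 1.30222022 -0.23689206  1.39403214] [0.21927663 0.15567904 0.57756894 0.77077617] [[475.80381919   0.         320.62923474]
 [  0.         475.80381919 195.09972706]
 [ 
[... 784 characters left out ...]
 -0.12661681  0.85538586] [[404.40075744   0.         321.87115389]
 [  0.         404.40075744 203.78235332]
 [  0.           0.           1.        ]] ['frame', 'camera_matrix', 'eye', 'attitude', 'shot']
driver_tip []
driver_collar [([0.54, -0.03, 0.093], 0.79)]
driver_grip [([0.542, -0.034, 0.143], 0.72)]
rack_hole [([0.545, -0.031, 0.092], 0.81)]
gauge_line [([0.549, -0.251, -0.002], 0.91), ([0.334, -0.179, 0.0], 0.88), ([0.603, -0.44, -0.002], 0.6)]
gauge_valve_slot [([0.555, -0.248, 0.058], 0.67), ([0.6, -0.44, 0.056], 0.59)]
plain_line [([0.479, 0.256, 0.001], 0.68)]
plain_valve_slot [([0.545, -0.028, 0.004], 0.64), ([0.478, 0.257, 0.059], 0.38)]
rack [([0.545, -0.028, 0.003], 0.71)]
```

View pics/scene0.png

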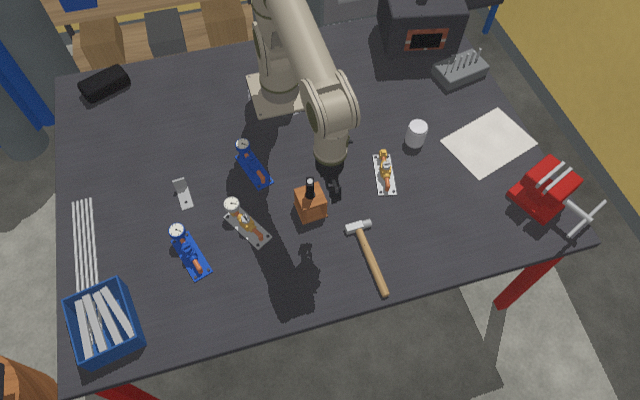

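View pics/side0.png

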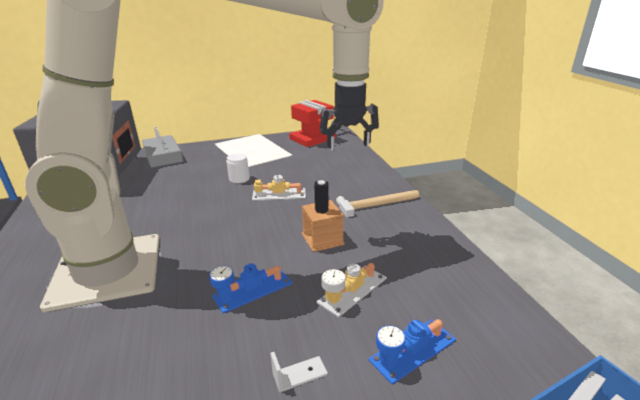

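The grey-based gauge line is at scene px (247,222), side (350,285). Its look-alikes are the blue lines at scene (253,165) and (190,250). The plain line is at scene (385,172), and the driver in its stand is at scene (311,197). I choose the grey one at world (0.55,-0.25). I'll survey it with the wrist camera, starting above the stand.

```bash
cat > h.py <<'E'
from workcell import manip
import numpy as np, cv2
from scipy.spatial.transform import Rotation as R
def cam(name):
    o=manip.get_obs(); p=manip.camera(name)
    if name=="wrist":
        T=np.eye(4);T[:3,:3]=R.from_quat(o["ee_rot"]).as_matrix();T[:3,3]=o["position"]
        W=T@np.array(p["hand_eye"]); p["W"]=W
    else:
        W=np.eye(4);W[:3,:3]=R.from_quat(p["attitude"]).as_matrix();W[:3,3]=p["eye"];p["W"]=W
    return p
def proj(p,X):
    X=np.atleast_2d(X); c=(X-p["W"][:3,3])@p["W"][:3,:3]; c=c*[1,-1,-1]
    q=c@np.array(p["camera_matrix"]).T; return q[:,:2]/q[:,2:]
def ray(p,uv,z):
    uv=np.atleast_2d(uv); d=np.c_[uv,np.ones(len(uv))]@np.linalg.inv(p["camera_matrix"]).T
    d=(d*[1,-1,-1])@p["W"][:3,:3].T; e=p["W"][:3,3]
    return e+d*((z-e[2])/d[:,2:])
def save(p,n,box=None,s=1):
    f=p["frame"][:,:,::-1]
    if box: f=f[box[1]:box[3],box[0]:box[2]]
    cv2.imwrite(f"pics/{n}.png",cv2.resize(f,None,fx=s,fy=s,interpolation=cv2.INTER_CUBIC))
def pts(p,*names):
    for n in names: print(n,[([round(float(a),4) for a in d["at"]],round(d["score"],2)) for d in manip.tip_of(p,n)])
E
python3 - <<'E'
from h import *
p=cam("wrist");save(p,"w0");print(p["W"].round(3).tolist(),p["hand_eye"],p["camera_matrix"])
pts(p,"driver_grip","driver_collar","rack_hole","rack")
print(proj(p,[[.542,-.031,.092],[.542,-.031,.173]]))
E
```

```text
[[1.0, 0.001, -0.001, 0.625], [-0.001, 0.951, 0.31, 0.08], [0.001, -0.31, 0.951, 0.374], [0.0, 0.0, 0.0, 1.0]] [[-5.67583610e-04  9.50790741e-01  3.09833254e-01  8.00542777e-02]
 [ 9.99999611e-01  7.49035657e-04 -4.66679337e-04 -4.92086583e-04]
 [-6.75790548e-04  3.09832869e-01 -9.50790795e-01 -1.63760602e-01]
 [ 0.00000000e+00  0.00000000e+00  0.00000000e+00  1.00000000e+00]] [[278.79100596   0.         320.92788663]
 [  0.         278.79100596 199.44217559]
 [  0.           0.           1.        ]]
driver_grip [([0.5389, -0.0329, 0.1379], 0.67)]
driver_collar [([0.5415, -0.0314, 0.091], 0.59), ([0.7724, 0.102, 0.0008], 0.39)]
rack_hole [([0.5442, -0.0292, 0.0013], 0.35)]
rack [([0.5436, -0.0321, 0.0039], 0.61)]
[[244.719099   216.32188038]
 [218.75143394 253.13725155]]
```

View pics/w0.png

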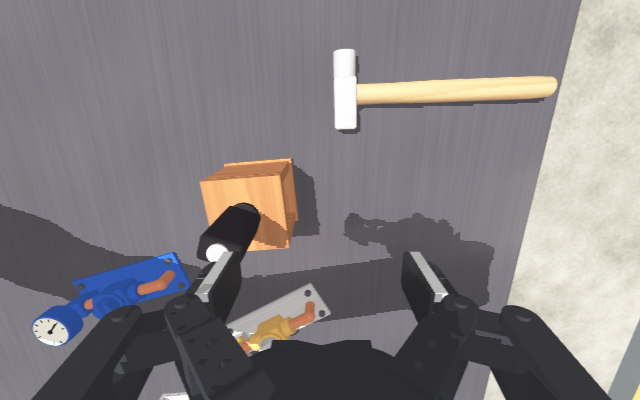

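The wrist view shows the stand at px (250,205), the driver handle top at (217,253), the hammer at (345,90) and the grey gauge line at (280,325). I'm moving to look straight down on the driver.

```bash
python3 -m jog '{"offset":[[-0.021,-0.015,0.0225],[-0.021,-0.015,0.0225],[-0.021,-0.015,0.0225],[-0.021,-0.015,0.0225],[0,0,0],[0,0,0]],"yaw":[0,0,0,0,0,0],"jaw":[0,0,0,0,0,0]}'
python3 - <<'E'
from h import *
p=cam("wrist");np.save("/tmp/w1.npy",p["W"])
for z in(.092,.173):print(proj(p,[[.541,-.031,z]]))
u,v=proj(p,[[.541,-.031,.13]])[0].astype(int);save(p,"w1",(u-70,v-60,u+70,v+60),5);print(u,v)
pts(p,"driver_grip","driver_collar","rack_hole","rack")
E
python3 -m jog '{"offset":[[0,-0.035,0],[0,-0.035,-0.02],[0,-0.035,-0.02],[0,-0.035,-0.02],[0,-0.035,-0.02],[0,0,-0.035],[0,0,-0.02],[0,0,0],[0,0,0]],"yaw":[0,0,0,0,0,0,0,0,0],"jaw":[0,0,0,0,0,0,0,0,0]}'
python3 - <<'E'
from h import *
p=cam("wrist")
u,v=proj(p,[[.55,-.247,.066]])[0].astype(int);print(u,v);save(p,"w2",(u-70,v-60,u+70,v+60),5)
pts(p,"gauge_valve_slot","gauge_line")
E
```

```text
clock: 1.75
position: [0.5411, -0.061, 0.3021]
ee_rot: [0.708, 0.706, 0.001, 0.001]
ft_force: [0.3, 0.4, 0.1]
grip_width: 0.997
grasp_force: 0.0
[[320.4386705 148.0887087]]
[[320.65179947 158.46148598]]
320 152
driver_grip [([0.5394, -0.0319, 0.1384], 0.81)]
driver_collar [([0.5442, -0.0319, 0.0919], 0.72)]
rack_hole [([0.5434, -0.0324, 0.0936], 0.86)]
rack [([0.5457, -0.0326, 0.0024], 0.75)]
clock: 2.75
position: [0.5407, -0.2341, 0.164]
ee_rot: [0.707, 0.707, -0.001, -0.001]
ft_force: [0.9, 0.8, 1.9]
grip_width: 0.998
grasp_force: 0.0
330 206
gauge_valve_slot [([0.3351, -0.1783, 0.0551], 0.62), ([0.5515, -0.2477, 0.057], 0.6), ([0.6033, -0.4385, 0.056], 0.6)]
gauge_line [([0.6016, -0.4421, -0.001], 0.74), ([0.3358, -0.1773, -0.0016], 0.74), ([0.5495, -0.2464, -0.0019], 0.64)]
```

View pics/w1.png

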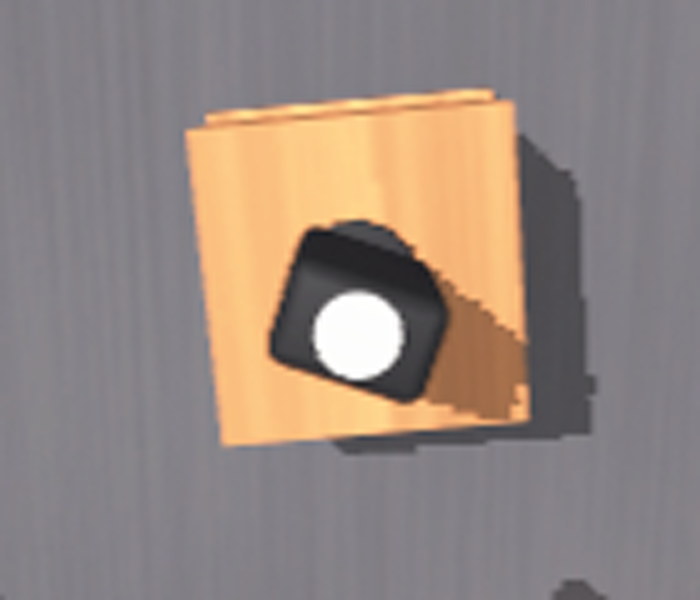

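View pics/w2.png

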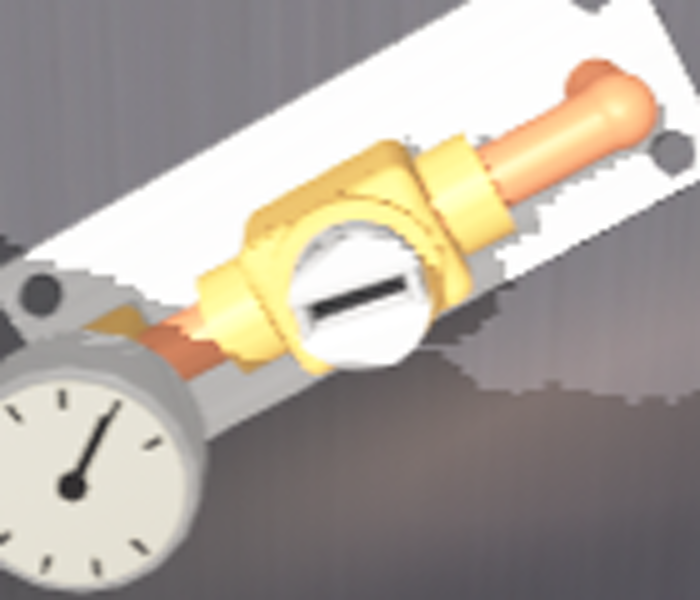

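```bash
python3 -m jog '{"offset":[[0,0,0.035],[0,0,0.035],[0,0,0.035],[0,0.03,0.02],[0,0.041,0],[0,0.041,0],[0,0.041,0],[0,0.041,0],[0,0.041,0],[-0.01,0.04,0],[-0.01,0.04,0],[-0.01,0.04,0],[-0.01,0.04,-0.005],[-0.01,0.035,-0.02],[-0.01,0.03,-0.025],[0,0.02,-0.03],[0,0.014,-0.035],[0,0,-0.01],[0,0,0],[0,0,0]],"yaw":[0,0,0,0,0,0,0,0,0,0,0,0,0,0,0,0,0,0,0,0],"jaw":[0,0,0,0,0,0,0,0,0,0,0,0,0,0,0,0,0,0,0,0]}'
python3 - <<'E'
from h import *
p=cam("wrist")
u,v=proj(p,[[.48,.257,.066]])[0].astype(int);print(u,v);save(p,"w3",(u-70,v-60,u+70,v+60),5)
pts(p,"plain_valve_slot","plain_line")
E
```

```text
clock: 4.57
position: [0.4819, 0.2585, 0.1668]
ee_rot: [0.707, 0.707, 0.001, 0.0]
ft_force: [0.2, -0.2, 0.6]
grip_width: 1.002
grasp_force: 0.0
319 195
plain_valve_slot [([0.4819, 0.2541, 0.0622], 0.64)]
plain_line [([0.4816, 0.2574, -0.0025], 0.68)]
```

View pics/w3.png

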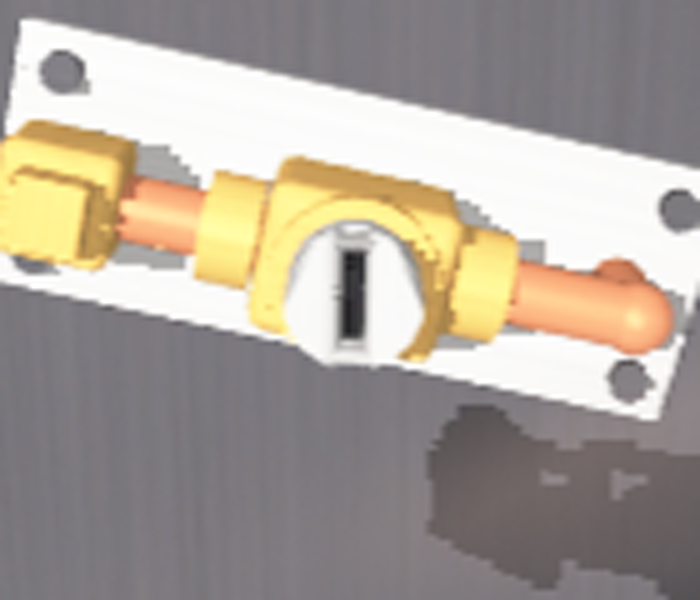

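w1 shows the handle with its long side at about -19°. w2 shows the gauge line at about +28°, with its slot centred at crop (358,296) and angled about 18°, so it is fully open. w3 shows the plain line at about -12°, with its slot at crop (352,297) and angled about 90° (θ≈0.2). Next I'll turn these pixels into world coordinates.

Run:
```python
from h import *
p=cam("wrist");H=np.array(p["hand_eye"])
def W(q,t):
    T=np.eye(4);T[:3,:3]=R.from_quat(q).as_matrix();T[:3,3]=t;return {**p,"W":T@H}
def at(P,c,xy,z): return ray(P,np.array(c)-[70,60]+np.array(xy)/5,z)
P1={**p,"W":np.load("/tmp/w1.npy")}
ang=lambda a:np.degrees(np.arctan2(*(a[1]-a[0])[[1,0]])).round(1)
print("dot",at(P1,(320,152),[[358,336]],.173))
b=at(P1,(320,152),[[186,130],[513,100],[528,418],[222,445]],.092);print("board",b.mean(0),np.linalg.norm(np.diff(b,axis=0),axis=1))
P2=W([.707,.707,-.001,-.001],[.5407,-.2341,.164]);c=(330,206)
print("gslot",at(P2,c,[[358,296]],.066),"circle",at(P2,c,[[360,294]],.066),ang(at(P2,c,[[308,313],[408,281]],.066)))
print("gline",ang(at(P2,c,[[210,435],[700,180]],.006)),ang(at(P2,c,[[30,255],[470,0]],.006)),"mouth",at(P2,c,[[308,313],[408,281]],.066))
P3=p;c=(319,195)
print("pslot",at(P3,c,[[352,297]],.066),ang(at(P3,c,[[351,345],[353,250]],.066)))
print("pline",ang(at(P3,c,[[25,20],[700,165]],.006)),ang(at(P3,c,[[0,285],[655,420]],.006)))
```

```text
dot [[ 0.5419983  -0.03178545  0.173     ]]
board [ 0.54368397 -0.03057816  0.092     ] [0.08427866 0.0836217  0.0845507 ]
gslot [[ 0.55066453 -0.24536538  0.066     ]] circle [[ 0.55105721 -0.24494445  0.066     ]] 18.8
gline 29.4 30.4 mouth [[ 0.54072404 -0.24896096  0.066     ]
 [ 0.56053356 -0.24221692  0.066     ]]
pslot [[0.48100143 0.25765297 0.066     ]] 88.6
pline -12.3 -12.5
```

Board edges come out at 84 mm and the slot points agree with the networks. Moving above the driver with tool yaw +71°.

```bash
python3 -m jog '{"offset":[[0,0,0.041],[0,0,0.041],[0.0075,-0.0363,0],[0.0075,-0.0363,0],[0.0075,-0.0363,0],[0.0075,-0.0363,0],[0.0075,-0.0363,0],[0.0075,-0.0363,0],[0.0075,-0.0363,0],[0.0075,-0.0363,0],[0,0,0],[0,0,0],[0,0,0],[0,0,0]],"yaw":[0,0,7.1,7.1,7.1,7.1,7.1,7.1,7.1,7.1,7.1,7.1,0,0],"jaw":[0,0,0,0,0,0,0,0,0,0,0,0,0,0]}'
python3 -c "
from h import *
o=manip.get_obs();m=R.from_quat(o['ee_rot']).as_matrix();print(o['position'],np.round(o['joint_pos'],2),np.degrees(np.arctan2(m[1,1],m[0,1])),m[:,2])"
```

```text
clock: 5.93
position: [0.538, -0.0126, 0.2481]
ee_rot: [0.199, 0.98, 0.0, 0.001]
ft_force: [-0.4, -0.0, -0.9]
grip_width: 0.998
grasp_force: 0.0
[ 0.53795294 -0.0125578   0.24811017] [ 0.07  0.13 -0.14  1.63  0.02  1.38  1.09] 67.0477215081201 [ 1.50560480e-03  1.58935490e-04 -9.99998854e-01]
```

```bash
python3 -m jog '{"offset":[[0.002,-0.0095,0],[0.002,-0.0095,0],[0,0,-0.03],[0,0,-0.03],[0,0,-0.03],[0,0,-0.025],[0,0,-0.013],[0,0,0],[0,0,0]],"yaw":[2,2,0,0,0,0,0,0,0],"jaw":[0,0,0,0,0,0,0,0,0]}'
python3 -m jog '{"offset":[[0,0,0],[0,0,0],[0,0,0],[0,0,0],[0,0,0],[0,0,0],[0,0,0],[0,0,0],[0,0,0],[0,0,0],[0,0,0],[0,0,0]],"yaw":[0,0,0,0,0,0,0,0,0,0,0,0],"jaw":[0.5,0.7,0.9,1,1,1,1,1,1,1,1,1]}' 70
```

```text
clock: 6.68
position: [0.5417, -0.0311, 0.1195]
ee_rot: [0.164, 0.987, 0.0, -0.0]
ft_force: [0.1, 1.2, -0.0]
grip_width: 0.999
grasp_force: 0.0
clock: 7.68
position: [0.5421, -0.0315, 0.1198]
ee_rot: [0.163, 0.987, 0.0, 0.001]
ft_force: [-1.1, -0.7, 5.9]
grip_width: 0.268
grasp_force: 69.2
```

```bash
python3 -m jog '{"offset":[[0,0,0.02],[0,0,0.03],[0,0,0.03],[0,0,0.034],[0.001,-0.0237,0],[0.001,-0.0237,0],[0.001,-0.0237,0],[0.001,-0.0237,0],[0.001,-0.0237,0],[0.001,-0.0237,0],[0.001,-0.0237,0],[0.001,-0.0237,0],[0.001,-0.0237,0],[0,0,0],[0,0,0],[0,0,0]],"yaw":[0,0,0,0,4.2,4.2,4.2,4.2,4.2,4.2,4.2,4.2,4.2,0,0,0],"jaw":[1,1,1,1,1,1,1,1,1,1,1,1,1,1,1,1]}'
cat >> h.py <<'E'
def pose():
    o=manip.get_obs();m=R.from_quat(o['ee_rot']).as_matrix()
    print(np.round(o['position'],4),np.round(o['joint_pos'],2),"psi",np.degrees(np.arctan2(m[1,1],m[0,1])).round(1),"tilt",m[:2,2].round(4),"F",np.round(o['ft_force'],1),"T",np.round(o['torque'],2))
E
python3 - <<'E'
from h import *
pose();p=cam("wrist");save(p,"w4")
pts(p,"driver_tip","driver_collar","driver_grip","gauge_valve_slot")
t=np.array(manip.get_obs()["position"])
print(proj(p,[t+[0,0,-.103],[.551,-.245,.066],[.551,-.245,.058]]))
for c in("scene","side"):
    q=cam(c);pts(q,"driver_tip","gauge_valve_slot")
E
```

```text
clock: 9.02
position: [0.5506, -0.2439, 0.2325]
ee_rot: [-0.166, 0.986, 0.001, -0.0]
ft_force: [0.6, -0.3, -2.1]
grip_width: 0.267
grasp_force: 88.3
[ 0.5506 -0.2439  0.2325] [ 0.37  0.27 -0.03  1.49  0.01  1.38  2.24] psi 109.1 tilt [-0.0009  0.0011] F [ 0.6 -0.3 -2.1] T [ 0.06 -0.01  0.  ]
driver_tip [([0.5519, -0.2368, 0.1284], 0.73)]
driver_collar [([0.5502, -0.2445, 0.2039], 0.83)]
driver_grip [([0.5515, -0.2422, 0.2484], 0.89), ([0.5531, -0.2478, 0.057], 0.64)]
gauge_valve_slot [([0.5534, -0.2491, 0.0589], 0.78), ([0.6002, -0.4384, 0.0602], 0.78), ([0.3326, -0.1772, 0.0548], 0.59)]
[[320.17886349 193.02227045]
 [319.35624523 177.63752405]
 [319.39308863 176.13291771]]
driver_tip [([0.5534, -0.247, 0.1282], 0.75)]
gauge_valve_slot [([0.606, -0.4414, 0.0568], 0.66), ([0.5428, -0.0342, 0.0925], 0.6), ([0.5493, -0.2473, 0.0612], 0.48), ([0.3857, -0.4269, -0.0037], 0.44)]
driver_tip [([0.5449, -0.2465, 0.1317], 0.69)]
gauge_valve_slot [([0.6001, -0.4387, 0.0591], 0.64), ([0.5501, -0.2468, 0.0535], 0.45), ([0.337, -0.1757, 0.0585], 0.45)]
```

View pics/w4.png

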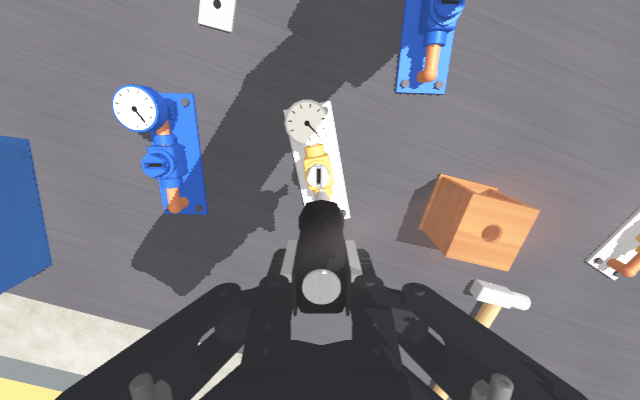

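w4 shows the driver held straight, with its tip near (320,195) below the collar. The gauge screw is at (318,177), just beyond it, with its slot in line with the blade. I'll refine the slot position from this second viewing direction.

Run:
```python
from h import *
p=cam("wrist");g=cv2.cvtColor(p["frame"],cv2.COLOR_RGB2GRAY)
c=g[164:192,304:334];m=(c<90).astype(np.uint8)
n,l,s,ce=cv2.connectedComponentsWithStats(m)
for i in range(1,n):
    if s[i,4]>15: print(s[i],ce[i]+[304,164],ray(p,ce[i]+[304,164],.064).round(4))
for y in c[4:24]: print(*y)
```

```text
[14  5  3 14 41] [318.97560976 175.46341463] [[ 0.5495 -0.247   0.064 ]]
176 164 217 210 175 173 164 198 249 254 254 253 241 176 134 134 136 166 232 249 253 253 242 215 240 243 243 237 252 254
180 190 232 222 175 167 173 231 252 254 254 253 253 220 57 43 43 156 234 249 253 254 253 230 221 242 243 242 246 253
188 221 237 221 175 167 210 248 253 254 254 253 253 217 70 56 60 160 235 250 253 254 252 244 226 240 243 242 248 254
188 179 172 175 164 182 223 251 254 254 254 253 238 148 70 57 42 156 235 250 253 254 254 250 236 228 240 242 244 254
186 177 172 173 169 191 244 253 254 254 254 253 238 148 70 70 56 157 235 250 253 254 254 250 238 227 242 243 241 253
187 176 170 168 174 201 249 254 254 254 254 253 238 148 70 69 55 157 235 250 253 254 254 253 246 218 241 243 241 253
187 176 170 170 174 234 252 254 254 254 254 253 238 148 70 55 44 158 235 250 253 254 254 254 249 227 242 243 242 254
187 177 170 166 191 247 253 253 254 254 254 253 238 148 69 56 59 162 235 250 253 254 254 254 253 240 236 243 242 254
189 180 170 165 231 252 253 253 253 254 254 253 238 148 69 56 52 161 235 250 253 254 254
[... 631 characters left out ...]
195 245 253 253 253 253 254 253 237 152 77 72 69 165 237 250 253 254 254 254 253 249 243 243 243 238
191 191 188 174 169 211 249 253 253 253 254 253 247 217 169 133 104 173 238 250 253 254 254 253 252 244 243 243 243 240
191 191 188 187 176 169 229 252 253 253 254 253 245 221 204 200 190 196 237 250 253 254 254 253 246 243 243 244 243 241
191 191 188 187 171 167 175 230 251 253 254 253 247 240 239 229 215 205 236 250 253 254 252 246 242 241 239 239 237 243
189 191 188 186 180 213 208 183 219 250 253 253 252 252 252 244 209 195 233 249 253 250 240 233 230 230 232 233 238 252
190 190 189 186 174 211 232 239 242 241 247 240 195 171 203 204 189 195 227 240 239 232 225 212 216 216 225 241 253 254
```

```bash
python3 -m jog '{"offset":[[0,-0.0026,-0.02],[0,0,-0.02],[0,0,-0.015],[0,0,-0.006],[0,0,0],[0,0,0]],"yaw":[0,0,0,0,0,0],"jaw":[1,1,1,1,1,1]}'
python3 -m jog '{"offset":[[0,0,-0.002],[0,0,-0.002],[0,0,-0.002],[0,0,-0.002],[0,0,0]],"yaw":[0,0,0,0,0],"jaw":[1,1,1,1,1]}'
python3 -c "
from h import *
pose();p=cam('side');save(p,'s1',(270,200,430,320),5);pts(p,'driver_tip','gauge_valve_slot')"
```

```text
clock: 10.12
position: [0.551, -0.2473, 0.1727]
ee_rot: [-0.166, 0.986, -0.0, 0.0]
ft_force: [0.1, 0.1, -2.3]
grip_width: 0.265
grasp_force: 88.2
clock: 10.53
position: [0.5506, -0.2471, 0.1638]
ee_rot: [-0.166, 0.986, 0.0, -0.0]
ft_force: [-0.0, -0.1, -2.3]
grip_width: 0.267
grasp_force: 88.2
[ 0.5506 -0.2471  0.1638] [ 0.37  0.31 -0.03  1.58  0.01  1.25  2.24] psi 109.1 tilt [-0.0004  0.0002] F [-0.  -0.1 -2.3] T [ 0.01 -0.01 -0.04]
driver_tip [([0.5494, -0.2463, 0.0632], 0.6)]
gauge_valve_slot [([0.5499, -0.2459, 0.0568], 0.66), ([0.6014, -0.4384, 0.0583], 0.64), ([0.4785, 0.2581, 0.0591], 0.58)]
```

View pics/s1.png

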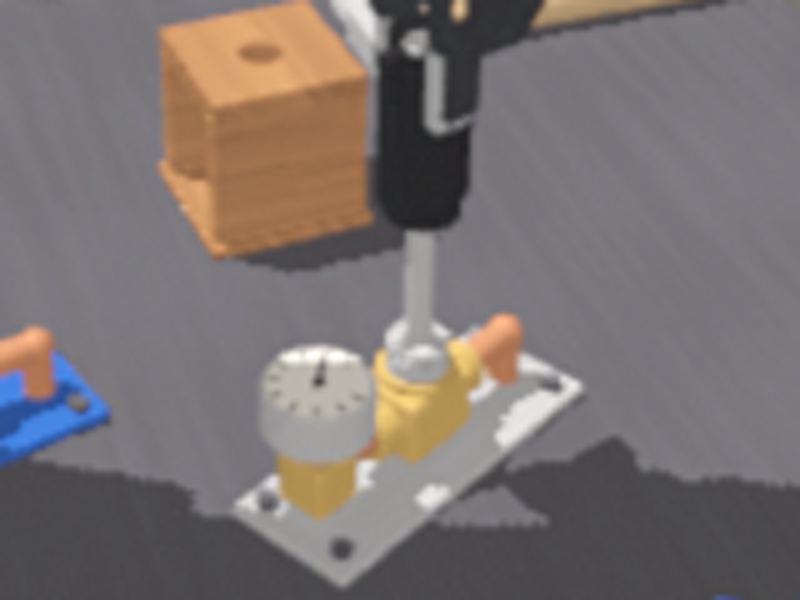

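The side crop shows the blade in the screw slot at (415,350). The tip is at about 61 mm, below the 66 mm screw top, with no force, so it has entered freely. I'll go down a little more and then turn clockwise about 80°.

```bash
python3 -m jog '{"offset":[[0,0,-0.0015],[0,0,-0.0005],[0,0,0]],"yaw":[0,0,0],"jaw":[1,1,1]}'
python3 -m jog '{"offset":[[0,0,0],[0,0,0],[0,0,0],[0,0,0],[0,0,0],[0,0,0],[0,0,0],[0,0,0]],"yaw":[-5,-5,-5,-5,-5,-5,0,0],"jaw":[1,1,1,1,1,1,1,1]}'
python3 -c "
from h import *
pose()"
```

```text
clock: 10.93
position: [0.551, -0.2473, 0.1625]
ee_rot: [-0.166, 0.986, -0.0, 0.0]
ft_force: [-1.1, 0.3, -0.5]
grip_width: 0.266
grasp_force: 89.0
clock: 11.6
position: [0.551, -0.2472, 0.1625]
ee_rot: [0.094, 0.996, -0.0, 0.0]
ft_force: [-0.7, -0.0, 1.5]
grip_width: 0.265
grasp_force: 88.8
[ 0.551  -0.2472  0.1625] [ 0.32  0.31  0.04  1.59 -0.01  1.24  1.74] psi 79.3 tilt [ 0.0007 -0.0002] F [-0.7 -0.   1.5] T [0.13 0.03 0.07]
```

```bash
python3 -m jog '{"offset":[[0,0,0],[0,0,0],[0,0,0],[0,0,0],[0,0,0],[0,0,0],[0,0,0],[0,0,0],[0,0,0],[0,0,0],[0,0,0],[0,0,0]],"yaw":[-5,-5,-5,-5,-5,-5,-5,-5,-5,-5,0,0],"jaw":[1,1,1,1,1,1,1,1,1,1,1,1]}'
python3 -c "
from h import *
pose()"
python3 -m jog '{"offset":[[0,0,0],[0,0,0],[0,0,0],[0,0,0],[0,0,0]],"yaw":[-2,-2,-2,0,0],"jaw":[1,1,1,1,1]}'
python3 -c "
from h import *
pose()"
```

```text
clock: 12.6
position: [0.551, -0.2473, 0.1625]
ee_rot: [0.505, 0.863, 0.0, 0.0]
ft_force: [0.4, -0.4, 2.4]
grip_width: 0.268
grasp_force: 88.9
[ 0.551  -0.2473  0.1625] [ 0.22  0.31  0.15  1.59 -0.05  1.24  0.9 ] psi 29.4 tilt [ 0.0008 -0.0003] F [ 0.4 -0.4  2.4] T [-0.04 -0.05  0.03]
clock: 13.02
position: [0.551, -0.2474, 0.1625]
ee_rot: [0.55, 0.835, 0.0, 0.0]
ft_force: [0.6, 0.5, 3.8]
grip_width: 0.266
grasp_force: 88.9
[ 0.551  -0.2474  0.1625] [ 0.21  0.31  0.17  1.59 -0.05  1.24  0.79] psi 23.3 tilt [ 0.0008 -0.0002] F [0.6 0.5 3.8] T [-0.03 -0.16  0.1 ]
```

Torque is not yet clearly at the stop (friction alone gives about 0.08). Turning further.

```bash
python3 -m jog '{"offset":[[0,0,0],[0,0,0],[0,0,0],[0,0,0]],"yaw":[-2,-2,0,0],"jaw":[1,1,1,1]}'
python3 -c "
from h import *
pose()"
python3 -m jog '{"offset":[[0,0,0],[0,0,0],[0,0,0],[0,0,0]],"yaw":[-2,-2,0,0],"jaw":[1,1,1,1]}'
python3 -c "
from h import *
pose()"
```

```text
clock: 13.35
position: [0.551, -0.2473, 0.1624]
ee_rot: [0.579, 0.816, 0.0, 0.0]
ft_force: [0.1, -0.7, 5.6]
grip_width: 0.263
grasp_force: 89.0
[ 0.551  -0.2473  0.1624] [ 0.2   0.31  0.18  1.59 -0.06  1.24  0.73] psi 19.3 tilt [ 0.0007 -0.0002] F [ 0.1 -0.7  5.6] T [-0.01 -0.2   0.09]
clock: 13.68
position: [0.551, -0.2473, 0.1624]
ee_rot: [0.607, 0.795, 0.0, 0.0]
ft_force: [0.8, -0.4, 4.7]
grip_width: 0.264
grasp_force: 89.3
[ 0.551  -0.2473  0.1624] [ 0.2   0.31  0.19  1.6  -0.06  1.24  0.66] psi 15.3 tilt [ 0.0007 -0.0003] F [ 0.8 -0.4  4.7] T [-0.02 -0.26  0.15]
```

```bash
python3 -m jog '{"offset":[[0,0,0],[0,0,0],[0,0,0],[0,0,0],[0,0,0]],"yaw":[-2,-2,-2,0,0],"jaw":[1,1,1,1,1]}'
python3 -c "
from h import *
pose()"
python3 -m jog '{"offset":[[0,0,0],[0,0,0],[0,0,0]],"yaw":[3,3,0],"jaw":[1,1,1]}'
python3 -m jog '{"offset":[[0,0,0.02],[0,0,0.03],[0,0,0.03],[0,0,0],[0,0,0]],"yaw":[0,0,0,0,0],"jaw":[1,1,1,1,1]}'
python3 - <<'E'
from h import *
pose();p=cam("wrist")
u,v=proj(p,[[.5507,-.2465,.066]])[0].astype(int);print(u,v);save(p,"w5",(u-80,v-50,u+80,v+60),5)
pts(p,"driver_tip","driver_collar","driver_grip")
E
```

```text
clock: 14.1
position: [0.551, -0.2473, 0.1625]
ee_rot: [0.648, 0.762, 0.0, 0.0]
ft_force: [0.7, -0.1, 5.0]
grip_width: 0.267
grasp_force: 89.4
[ 0.551  -0.2473  0.1625] [ 0.18  0.31  0.2   1.6  -0.06  1.24  0.56] psi 9.3 tilt [ 0.0007 -0.0004] F [ 0.7 -0.1  5. ] T [-0.12 -0.23  0.46]
clock: 14.35
position: [0.551, -0.2473, 0.1625]
ee_rot: [0.606, 0.796, 0.0, 0.0]
ft_force: [0.8, 0.2, 5.0]
grip_width: 0.269
grasp_force: 89.4
clock: 14.77
position: [0.5509, -0.2474, 0.2428]
ee_rot: [0.607, 0.794, 0.0, 0.001]
ft_force: [-0.6, -0.3, -2.6]
grip_width: 0.267
grasp_force: 88.6
[ 0.5509 -0.2474  0.2428] [ 0.19  0.27  0.19  1.48 -0.05  1.4   0.65] psi 15.2 tilt [ 0.0012 -0.0004] F [-0.6 -0.3 -2.6] T [ 0.01  0.05 -0.03]
320 175
driver_tip [([0.5496, -0.2439, 0.1371], 0.85)]
driver_collar [([0.5541, -0.2465, 0.2145], 0.78)]
driver_grip [([0.55, -0.2478, 0.2595], 0.95), ([0.5512, -0.2502, 0.1451], 0.69)]
```

View pics/w5.png

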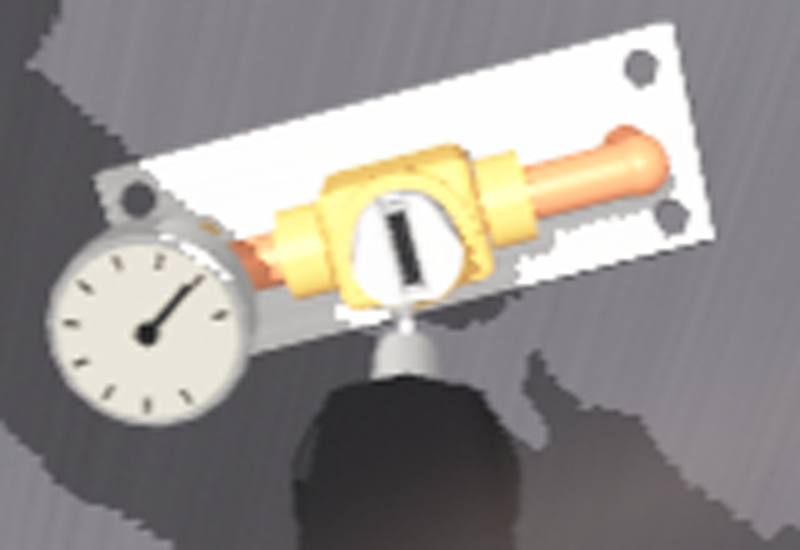

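w5 shows the gauge screw's slot, crop (395,210) to (412,285), square across the pipe, so the line is shut. The torque of 0.46 N m at the stop confirms it. Moving to the plain line.

```bash
python3 -m jog '{"offset":[[-0.0044,0.0315,0],[-0.0044,0.0315,0],[-0.0044,0.0315,0],[-0.0044,0.0315,0],[-0.0044,0.0315,0],[-0.0044,0.0315,0],[-0.0044,0.0315,0],[-0.0044,0.0315,0],[-0.0044,0.0315,0],[-0.0044,0.0315,0],[-0.0044,0.0315,0],[-0.0044,0.0315,0],[-0.0044,0.0315,0],[-0.0044,0.0315,0],[-0.0044,0.0315,0],[-0.0044,0.0315,0],[0,0,0],[0,0,0],[0,0,0]],"yaw":[-1,-1,-1,-1,-1,-1,-1,-1,-1,-1,-1,-1,-1,-1,-1,-1,0,0,0],"jaw":[1,1,1,1,1,1,1,1,1,1,1,1,1,1,1,1,1,1,1]}'
python3 - <<'E'
from h import *
pose();p=cam("wrist")
u,v=proj(p,[[.481,.257,.064]])[0].astype(int);print(u,v);save(p,"w6",(u-80,v-50,u+80,v+60),5)
g=cv2.cvtColor(p["frame"],cv2.COLOR_RGB2GRAY)[v-16:v+16,u-14:u+15]
n,l,s,ce=cv2.connectedComponentsWithStats((g<90).astype(np.uint8))
for i in range(1,n):
    if s[i,4]>15: print(s[i],ce[i]+[u-14,v-16],ray(p,ce[i]+[u-14,v-16],.064).round(4))
pts(p,"driver_tip","plain_valve_slot")
for c in("scene","side"):pts(cam(c),"driver_tip","plain_valve_slot")
E
```

```text
clock: 16.55
position: [0.4802, 0.2559, 0.2411]
ee_rot: [0.713, 0.702, -0.001, 0.0]
ft_force: [0.4, -0.7, -2.2]
grip_width: 0.269
grasp_force: 88.2
[0.4802 0.2559 0.2411] [-0.39  0.15 -0.2   1.62  0.03  1.38 -0.61] psi -0.9 tilt [-0.0014 -0.0014] F [ 0.4 -0.7 -2.2] T [-0.05  0.01  0.03]
322 174
[12 10  3 14 41] [321.02439024 174.58536585] [[0.4797 0.2573 0.064 ]]
driver_tip [([0.4762, 0.257, 0.1357], 0.64)]
plain_valve_slot [([0.4806, 0.2545, 0.0592], 0.82)]
driver_tip [([0.4803, 0.2512, 0.1352], 0.8)]
plain_valve_slot [([0.4829, 0.2574, 0.0607], 0.45)]
driver_tip [([0.4769, 0.2562, 0.1402], 0.55)]
plain_valve_slot [([0.4811, 0.2562, 0.0581], 0.64)]
```

View pics/w6.png

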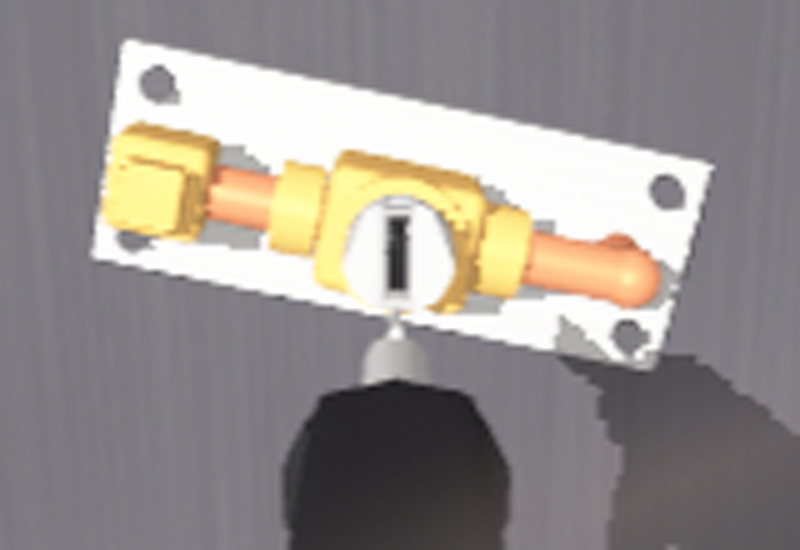

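w6 shows the blade tip at crop (397,328) exactly in line with the slot, (397,215) to (397,292). The TCP is already over the estimated slot, so I'm descending.

```bash
python3 -m jog '{"offset":[[0,0,-0.025],[0,0,-0.02],[0,0,-0.015],[0,0,-0.009],[0,0,0],[0,0,0]],"yaw":[0,0,0,0,0,0],"jaw":[1,1,1,1,1,1]}'
python3 -m jog '{"offset":[[0,0,-0.002],[0,0,-0.002],[0,0,-0.002],[0,0,-0.002],[0,0,0]],"yaw":[0,0,0,0,0],"jaw":[1,1,1,1,1]}'
python3 -c "
from h import *
pose()"
```

```text
clock: 17.5
position: [0.4804, 0.2568, 0.1735]
ee_rot: [0.713, 0.702, 0.0, 0.0]
ft_force: [0.5, -0.2, -2.0]
grip_width: 0.265
grasp_force: 88.2
clock: 17.92
position: [0.4802, 0.2567, 0.1649]
ee_rot: [0.713, 0.702, -0.0, 0.0]
ft_force: [-0.4, -0.3, -2.1]
grip_width: 0.263
grasp_force: 88.2
[0.4802 0.2567 0.1649] [-0.4   0.2  -0.2   1.73  0.04  1.22 -0.62] psi -0.9 tilt [-0.0002 -0.0002] F [-0.4 -0.3 -2.1] T [ 0.02 -0.    0.01]
```

In the slot again with no force. Going down the rest of the way and turning anticlockwise.

```bash
python3 -m jog '{"offset":[[0,0,-0.0015],[0,0,-0.001],[0,0,0],[0,0,0],[0,0,0],[0,0,0],[0,0,0],[0,0,0],[0,0,0],[0,0,0],[0,0,0],[0,0,0],[0,0,0],[0,0,0],[0,0,0],[0,0,0],[0,0,0],[0,0,0]],"yaw":[0,0,0,5,5,5,5,5,5,5,5,5,5,5,5,5,5,0,0],"jaw":[1,1,1,1,1,1,1,1,1,1,1,1,1,1,1,1,1,1]}'
python3 -m jog '{"offset":[[0,0,-0.0015],[0,0,-0.001],[0,0,0],[0,0,0],[0,0,0],[0,0,0],[0,0,0],[0,0,0],[0,0,0],[0,0,0],[0,0,0],[0,0,0],[0,0,0],[0,0,0],[0,0,0],[0,0,0],[0,0,0],[0,0,0],[0,0,0]],"yaw":[0,0,0,5,5,5,5,5,5,5,5,5,5,5,5,5,5,0,0],"jaw":[1,1,1,1,1,1,1,1,1,1,1,1,1,1,1,1,1,1,1]}'
python3 -c "
from h import *
pose()"
```

```text
clock: 19.5
position: [0.4803, 0.2567, 0.1627]
ee_rot: [0.183, 0.983, 0.0, -0.0]
ft_force: [-1.3, -1.0, -2.0]
grip_width: 0.266
grasp_force: 88.4
[0.4803 0.2567 0.1627] [-0.29  0.21 -0.32  1.73  0.07  1.22  0.58] psi 68.9 tilt [-0.0002  0.0001] F [-1.3 -1.  -2. ] T [-0.09  0.25 -0.01]$.yaw: bad value
```

The first call was refused because its lists had unequal lengths. The second ran. I'll turn on to the stop.

```bash
python3 -m jog '{"offset":[[0,0,0],[0,0,0],[0,0,0],[0,0,0],[0,0,0],[0,0,0],[0,0,0]],"yaw":[3,3,3,3,3,0,0],"jaw":[1,1,1,1,1,1,1]}'
python3 -c "
from h import *
pose()"
python3 -m jog '{"offset":[[0,0,0],[0,0,0],[0,0,0],[0,0,0]],"yaw":[2,2,0,0],"jaw":[1,1,1,1]}'
python3 -c "
from h import *
pose()"
```

```text
clock: 20.08
position: [0.4803, 0.2566, 0.1626]
ee_rot: [0.053, 0.999, -0.0, -0.0]
ft_force: [-0.8, -1.1, -1.4]
grip_width: 0.268
grasp_force: 88.4
[0.4803 0.2566 0.1626] [-0.27  0.21 -0.34  1.72  0.07  1.22  0.83] psi 83.9 tilt [-0.0002 -0.0001] F [-0.8 -1.1 -1.4] T [-0.21  0.32 -0.22]
clock: 20.42
position: [0.4803, 0.2566, 0.1626]
ee_rot: [0.018, 1.0, -0.0, -0.0]
ft_force: [-1.8, -1.0, -1.3]
grip_width: 0.264
grasp_force: 88.5
[0.4803 0.2566 0.1626] [-0.27  0.21 -0.35  1.72  0.08  1.22  0.9 ] psi 87.9 tilt [-0.0002 -0.    ] F [-1.8 -1.  -1.3] T [-0.27  0.38 -0.52]
```

Torque 0.52 N m, so it is at the stop. I'll back off, lift, and check the slot angle numerically, as I've used all ten views.

```bash
python3 -m jog '{"offset":[[0,0,0],[0,0,0],[0,0,0],[0,0,0.02],[0,0,0.03],[0,0,0.03],[0,0,0],[0,0,0]],"yaw":[-4,-4,0,0,0,0,0,0],"jaw":[1,1,1,1,1,1,1,1]}'
python3 - <<'E'
from h import *
pose();p=cam("wrist")
u,v=proj(p,[[.4803,.2567,.064]])[0].astype(int)
g=cv2.cvtColor(p["frame"],cv2.COLOR_RGB2GRAY)[v-16:v+16,u-14:u+15]
n,l,s,ce=cv2.connectedComponentsWithStats((g<100).astype(np.uint8))
for i in range(1,n):
    if s[i,4]>15:
        yx=np.argwhere(l==i)[:,::-1]+[u-14,v-16];w=ray(p,yx,.064)[:,:2];d=np.linalg.svd(w-w.mean(0))[2][0]
        print(s[i],w.mean(0).round(4),"slot deg",np.degrees(np.arctan2(d[1],d[0]))%180)
p2=cam("scene");pts(p2,"rack_hole","driver_tip")
pts(cam("side"),"rack_hole","driver_tip")
E
```

```text
clock: 21.08
position: [0.4812, 0.2575, 0.2443]
ee_rot: [0.086, 0.996, 0.001, 0.002]
ft_force: [-0.1, -0.2, -2.5]
grip_width: 0.269
grasp_force: 88.6
[0.4812 0.2575 0.2443] [-0.28  0.16 -0.33  1.61  0.05  1.38  0.78] psi 80.2 tilt [0.0035 0.0019] F [-0.1 -0.2 -2.5] T [0.01 0.01 0.01]
[12  8  7 15 58] [0.4792 0.257 ] slot deg 157.8966159746842
rack_hole [([0.5418, -0.0311, 0.0925], 0.71)]
driver_tip [([0.4807, 0.2532, 0.1401], 0.5)]
rack_hole [([0.5411, -0.0316, 0.0912], 0.87), ([0.7721, 0.0978, -0.0031], 0.46)]
driver_tip [([0.4777, 0.2549, 0.1384], 0.92), ([0.3689, 0.4182, 0.0025], 0.71)]
```

Slot at 157.9°, against 157.8° predicted for fully open. Returning to the stand.

```bash
python3 -m jog '{"offset":[[0.0056,-0.0263,0],[0.0056,-0.0263,0],[0.0056,-0.0263,0],[0.0056,-0.0263,0],[0.0056,-0.0263,0],[0.0056,-0.0263,0],[0.0056,-0.0263,0],[0.0056,-0.0263,0],[0.0056,-0.0263,0],[0.0056,-0.0263,0],[0.0056,-0.0263,0],[0,0,0],[0,0,0],[0,0,0]],"yaw":[0,0,0,0,0,0,0,0,0,0,0,0,0,0],"jaw":[1,1,1,1,1,1,1,1,1,1,1,1,1,1]}'
python3 - <<'E'
from h import *
pose()
for c in("wrist","scene","side"):pts(cam(c),"rack_hole","driver_tip")
E
```

```text
clock: 22.6
position: [0.5418, -0.0318, 0.2423]
ee_rot: [0.086, 0.996, 0.0, -0.0]
ft_force: [-0.1, -0.7, -1.8]
grip_width: 0.266
grasp_force: 88.3
[ 0.5418 -0.0318  0.2423] [ 0.06  0.14 -0.1   1.63  0.01  1.38  1.36] psi 80.1 tilt [-0.0006  0.0006] F [-0.1 -0.7 -1.8] T [ 0.02 -0.01 -0.03]
rack_hole [([0.5432, -0.0305, 0.093], 0.87)]
driver_tip [([0.5426, -0.0299, 0.139], 0.97)]
rack_hole [([0.5388, -0.033, 0.0914], 0.61)]
driver_tip [([0.5449, -0.0355, 0.1371], 0.73)]
rack_hole [([0.5443, -0.033, 0.0914], 0.59), ([0.7756, 0.099, -0.0038], 0.22)]
driver_tip [([0.5392, -0.0305, 0.2627], 0.73), ([0.5424, -0.0319, 0.1419], 0.6)]
```

Aligned within about 1 mm. Descending from TCP z 0.242 to about 0.121, checking force partway.

```bash
python3 -m jog '{"offset":[[0.0006,0.0004,-0.02],[0,0,-0.015],[0,0,-0.01],[0,0,-0.01],[0,0,-0.01],[0,0,-0.01],[0,0,0],[0,0,0]],"yaw":[0,0,0,0,0,0,0,0],"jaw":[1,1,1,1,1,1,1,1]}'
python3 -m jog '{"offset":[[0,0,-0.012],[0,0,-0.012],[0,0,-0.01],[0,0,-0.006],[0,0,-0.003],[0,0,0],[0,0,0]],"yaw":[0,0,0,0,0,0,0],"jaw":[1,1,1,1,1,1,1]}'
python3 -c "
from h import *
pose()"
```

```text
clock: 23.72
position: [0.5424, -0.0322, 0.1673]
ee_rot: [0.086, 0.996, 0.0, -0.0]
ft_force: [0.1, -0.6, -1.7]
grip_width: 0.268
grasp_force: 88.2
clock: 24.3
position: [0.5427, -0.0321, 0.1247]
ee_rot: [0.086, 0.996, 0.0, 0.0]
ft_force: [0.4, 0.4, -2.4]
grip_width: 0.264
grasp_force: 88.4
[ 0.5427 -0.0321  0.1247] [ 0.06  0.22 -0.1   1.78  0.02  1.14  1.35] psi 80.1 tilt [0.0001 0.0002] F [ 0.4  0.4 -2.4] T [-0.03 -0.02  0.02]
```

```bash
python3 -m jog '{"offset":[[0,0,-0.0015],[0,0,-0.001],[0,0,-0.001],[0,0,0],[0,0,0]],"yaw":[0,0,0,0,0],"jaw":[1,1,1,1,1]}'
python3 -m jog '{"offset":[[0,0,0],[0,0,0],[0,0,0],[0,0,0],[0,0,0],[0,0,0],[0,0,0],[0,0,0],[0,0,0],[0,0,0],[0,0,0],[0,0,0]],"yaw":[0,0,0,0,0,0,0,0,0,0,0,0],"jaw":[0.7,0.65,0.6,0.5,0.4,0.2,0,0,0,0,0,0]}'
python3 -c "
from h import *
pose();pts(cam('side'),'driver_collar','driver_grip')"
```

```text
clock: 24.72
position: [0.5429, -0.0322, 0.1216]
ee_rot: [0.086, 0.996, 0.0, 0.0]
ft_force: [-0.2, -0.7, 1.4]
grip_width: 0.268
grasp_force: 88.9
clock: 25.72
position: [0.5425, -0.0321, 0.1212]
ee_rot: [0.086, 0.996, 0.0, 0.0]
ft_force: [0.3, 0.5, -0.8]
grip_width: 0.999
grasp_force: 0.0
[ 0.5425 -0.0321  0.1212] [ 0.06  0.23 -0.1   1.79  0.02  1.13  1.35] psi 80.1 tilt [0.0001 0.0001] F [ 0.3  0.5 -0.8] T [0.   0.05 0.  ]
driver_collar []
driver_grip [([0.5426, -0.031, 0.1404], 0.78)]
```

```bash
python3 -m jog '{"offset":[[0,0,0.015],[0,0,0.03],[0,0,0.04],[0,0,0.04],[0,0,0.03],[0,0,0],[0,0,0],[0,0,0]],"yaw":[0,0,0,0,0,0,0,0],"jaw":[0,0,0,0,0,0,0,0]}'
python3 - <<'E'
from h import *
pose()
for c in("wrist","scene","side"):pts(cam(c),"rack_hole","driver_collar","driver_grip")
E
```

```text
clock: 26.53
position: [0.5423, -0.0322, 0.2755]
ee_rot: [0.086, 0.996, -0.0, -0.0]
ft_force: [0.2, -1.2, -0.4]
grip_width: 0.998
grasp_force: 0.0
[ 0.5423 -0.0322  0.2755] [ 0.06  0.13 -0.09  1.57  0.01  1.44  1.36] psi 80.1 tilt [-0.0008  0.0001] F [ 0.2 -1.2 -0.4] T [-0.02  0.02 -0.02]
rack_hole []
driver_collar [([0.5449, -0.0337, 0.0926], 0.75)]
driver_grip [([0.542, -0.0306, 0.1392], 0.57)]
rack_hole [([0.542, -0.0308, 0.0907], 0.62)]
driver_collar [([0.5449, -0.0329, 0.0929], 0.67), ([0.385, -0.4279, -0.0019], 0.38)]
driver_grip [([0.5418, -0.0317, 0.0105], 0.6), ([0.7722, 0.1026, -0.0003], 0.48)]
rack_hole [([0.5434, -0.0335, 0.0922], 0.67)]
driver_collar [([0.5437, -0.031, 0.0921], 0.82)]
driver_grip [([0.5417, -0.0312, 0.1392], 0.8)]
```

The collar is down at z≈0.092, centred and upright, and the gripper is clear.

```bash
python3 -c "
from workcell import manip
print(manip.hand_in())"
```

```text
the job is handed in; nothing more can be done
None
```

I shut the gauge line, then opened the plain line, each with the blade in the slot and turned to its stop; the driver stands back in its stand, collar down. I handed the job in at about 27 s, and no verdict came back.

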